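# Chock a row of lens-solution bottles

## Task

Take the lens-solution bottle off the slanted stand and lay it gently on its side, without dropping it, on the wooden tray at the open end of the row, in line with the other two. Then set the rubber chock flat on the tray with its thin toe under that bottle, and slide it up squarely against the middle of the bottle until the three bottles are closed up against each other and the end board and the row cannot roll apart. Let go, and leave the other things on the counter where they are.

Things in the scene. Friction and masses are not known exactly. Their poses are not given: they have to be found in the camera images.
- tray: wooden board fixed on the counter, 200 (x) by 320 mm (y), top face at z = 10 mm. Across its +y end an upright end board rises 45 mm more, inner face at y = +148 mm; open end at y = -160 mm, no other rim. Bottles lie along its x, side by side from the end board towards -y. Origin: centre of the underside.
- bottle_a_center (a point): Lens-solution bottle, white round plastic: body 50 mm across, 110 mm long, then shoulder and grey cap 26 mm across (143 mm overall), about 0.16 kg. Point: middle of the 110 mm body, on its axis; x runs along the bottle to the cap. Lies on the tray next to the end board. Rolls easily.
- bottle_b_center (a point): Lens-solution bottle, white round plastic: body 50 mm across, 110 mm long, then shoulder and grey cap 26 mm across (143 mm overall), about 0.16 kg. Point: middle of the 110 mm body, on its axis; x runs along the bottle to the cap. Lies on the tray after bottle_a, with gaps. Rolls easily.
- bottle_c_center (a point): Lens-solution bottle, white round plastic: body 50 mm across, 110 mm long, then shoulder and grey cap 26 mm across (143 mm overall), about 0.16 kg. Point: middle of the 110 mm body, on its axis; x runs along the bottle to the cap. Starts reclining on the slanted stand, 35 degrees from level, cap end up and roughly away from the robot.
- stand: fixed aluminium stand, base 160 x 70 mm, plate 46 mm wide sloping up 35 degrees towards its +x. The bottle lies on it between two 8 mm rails (47 mm over their outsides), foot against a 22 mm stop; both sides of the bottle's middle are free to grasp. Origin: centre of the underside; bottle centre 85 mm above it.
- chock_center (a point): loose grey rubber wedge, 0.18 kg: 50 (x) by 72 (y) by 36 mm high. Flat-topped block from y = -36 to 0, then a 45 degree ramp down to the thin toe at y = +36. Point: the middle, 18 mm up. Ends at x = +-25 are upright and parallel: grasp there, best at y = -16. Snug to a lying bottle, this point is 46 mm from the bottle's axis (horizontally).
- chock_toe (a point): middle of the chock's toe edge, at its underside (36 mm along the chock's +y from its middle); axes as chock_center
- glasses_case: spectacle case, dark red rounded box 62 x 160 x 36 mm high; bystander, loose. Origin at the centre of its underside.
- phone: black phone lying flat, 72 x 150 x 9 mm; bystander, loose. Origin at the centre of its underside.
- lens_carton: small cardboard carton 65 x 100 x 28 mm high; bystander, loose. Origin at the centre of its underside.
- drop_bottle: small upright eye-drop bottle, 28 mm across, 75 mm tall; bystander, loose. Origin at the centre of its underside.
- pen_cup: grey cup, 72 mm across, 95 mm tall; bystander, loose. Origin at the centre of its underside.
There are look-alikes about, which are no part of the job. What is shaped like the part that bears bottle_b_center but yellow is not meant.

How it is judged:
On the way, in this order (a step that is already met when the one before it is completed fails the run):
1. the third bottle lies on its side on the tray, in line with the others, let go (z of bottle_c_center in the frame of tray between 0.03 and 0.041 m and x of bottle_c_center in the frame of tray between -0.04 and 0.04 m and angle between the x axis of bottle_c_center and the x axis of tray, either way round below 0.15 rad and y of bottle_c_center in the frame of tray above -0.16 m and contact force between the fingers and bottle_c below 0.1 N), for 0.2 s.
2. the chock is snug against the closed-up row (z of bottle_a_center in the frame of tray between 0.03 and 0.041 m and x of bottle_a_center in the frame of tray between -0.04 and 0.04 m and angle between the x axis of each of bottle_a_center, bottle_b_center, bottle_c_center and the x axis of tray, either way round below 0.15 rad and y of each of bottle_a_center, bottle_b_center, bottle_c_center in the frame of tray above 0.013 m and z of bottle_b_center in the frame of tray between 0.03 and 0.041 m and x of bottle_b_center in the frame of tray between -0.04 and 0.04 m and z of bottle_c_center in the frame of tray between 0.03 and 0.041 m and x of bottle_c_center in the frame of tray between -0.04 and 0.04 m and y of chock_toe in the frame of tray above 0.0025 m and x of chock_toe in the frame of tray between -0.04 and 0.04 m and z of chock_center in the frame of tray between 0.024 and 0.032 m and angle between the y axis of chock_center and the y axis of tray, either way round below 0.18 rad and angle between chock_center's own z axis and vertical below 0.12 rad), for 0.2 s.
At the end, for the whole second after the job is handed in: All three bottles lie on the tray (40 mm of its midline, parallel to its x within 0.15 rad) between end board and chock with at most 10 mm of play in the whole row; chock flat on the tray, toe to the bottles, square within 0.18 rad, within 40 mm of the midline; all at rest (all of step 2 and linear speed of each of bottle_a, bottle_b, bottle_c, chock below 0.02 m/s); the robot touches nothing.
It fails at once if the bottle from the stand is dropped (over 0.6 m/s while not held) (contact force between the fingers and bottle_c below 0.05 N and linear speed of bottle_c above 0.6 m/s).
It fails at once if another thing on the counter is displaced by over 40 mm (distance of any of glasses_case, phone, lens_carton, drop_bottle, pen_cup from where it was at the start of the episode above 0.04 m).
It also fails if it takes over 70 s, if anything falls off the work surface, if the arm or the gripper's body presses on something with over 40 N, if the wrist force passes 120 N, or if a joint passes its speed limit or range.

## Robot

A 6-joint arm with a two-finger parallel gripper is mounted at the origin on the work surface. World frame = base frame: x ahead of the robot, y to its left, z up, the work surface at z = 0. Lengths are in m, angles in rad, forces in N, time in s.
With the tool pointing down it reaches from about 0.25 to 0.775 m from the base axis. Payload 4 kg.
Tool frame: the origin (TCP) lies at the very end of the fingers, on their centre line; the grasp point (between the pads) lies 19 mm behind it; z points along the fingers, y is the line along which they close (so a half turn about z gives the same grasp; the last joint's range is limited). The gripper opens to 94 mm and grips with 3 to 60 N. Pads are 16 mm wide; open, the fingers measure 119 mm over their backs; the gripper's body (75 mm by 177 mm) begins 78 mm behind the grasp point.
Start: joints at [-1.39, 0.087, 1.371, -0, 1.684, -0.103], TCP at [0.154, -0.528, 0.206] pointing down, gripper open.
Joint ranges: [-3.1, 3.1], [-0.76, 2.03], [0.27, 2.55], [-1.08, 4.22], [0.17, 2.65], [-2.57, 2.57]. Speed limits (rad/s): [2.79, 2.79, 3.14, 3.14, 3.14, 3.14].

## Interface

Orientations are given as [roll, pitch, yaw] about the fixed x, y, z axes, in that order (R = Rz(yaw) Ry(pitch) Rx(roll)).
In Python, from bench import robot, vision gives the robot as it stands.
- The arm moves only by the shell command python3 -m crank 'ROWS'. ROWS is JSON, a list of rows, each a list of 3 entries, a list of its own where there are three numbers: the closure, from 0 (fully open) to 1 (shut), then the shift along the tool's x, y, z in m, then the turn, a rotation vector about the tool's x, y, z in degrees. A call has 1 to 8 rows; each row shifts and turns the commanded pose from where the row before left it, along the tool's axes as they then stand; what a row does not reach is not made up. A row lasts 1/10 s, in which the tool goes at most 50 mm and 8.59 degrees, less where a joint would pass 70% of its speed; a pose out of reach is approached as far as the arm can. A call with a gripper value outside its range is refused whole. The fingers move at their own pace and stop on an object; the grip force is fixed at half the most. Time passes only in rows, so rows that do not move let the fingers close. It gives the time, the measured TCP pose, the force, the opening and the grip force at its end, in the units of the state.
- robot.get_obs(): the state, without advancing time (a new reading comes with each control period).
- vision.snapshot(name): name is "scene" or "top" or "wrist"; returns a dict with "color" (384x512x3 uint8, red, green, blue), "z_map" (384x512 float32, m along the optical axis (not along the pixel's ray), 0 where there is no reading), "fx", "fy", "cx", "cy" (pixels), "R" (3x3) and "t" (3): a world point X has camera coordinates R X + t. Camera axes: x right, y down, z forward; pixel columns grow to the right and rows downward; lengths in m; the calibration is good to about 2 mm. The wrist camera is an equidistant fisheye: a pixel r from the principal point sees the ray r / f radians off the axis. A picture is of the moment at which its call begins.
- robot.close_job(): hands the job in; it is judged then, once.
The state is a dict: "time": time; "joint_positions": joint angles; "qvel": joint speeds; "joint_torque": joint torques, N m; "tool_pos": TCP position; "ee_rot": TCP orientation; "wrist_force": force on the tool from outside, world axes, zero at the start; "wrist_torque": the same for the moment, N m; "width": finger opening in m; "finger_force": force on a finger pad.
Only numpy, scipy, OpenCV 4.12 (cv2) and the standard library are available. Lean on these libraries where they do the work, as an engineer would, in place of code of your own. Each camera call takes 0.05 s, during which the arm holds its last target. There are 200 camera calls.

## Working session

There is one attempt and no reset: what is moved stays moved. The work goes in short steps, Python scripts to look and compute and a shell command to move; the robot and the scene stay as the last step left them, time stands still between calls to the robot, and variables do not carry over. Pictures are saved under pics/ and viewed, at most 12 in all, crops included, and the job is handed in when it is done.

```bash
mkdir -p pics; cat > h.py <<'E'
import numpy as np, cv2
from bench import robot, vision
from scipy.spatial.transform import Rotation as Ro
def snap(n):
    s=vision.snapshot(n); return s
def cloud(s):
    z=s['z_map'].astype(float); v,u=np.mgrid[:z.shape[0],:z.shape[1]]
    P=np.stack([(u-s['cx'])/s['fx']*z,(v-s['cy'])/s['fy']*z,z],-1)
    W=(P-s['t'])@np.array(s['R']); W[z==0]=np.nan
    return W
def save(n,img): cv2.imwrite('pics/'+n,img[...,::-1])
E
python3 - <<'E'
from h import *
a=snap('top');b=snap('scene')
np.save('top.npy',cloud(a));np.save('scene.npy',cloud(b));np.save('topc.npy',a['color']);np.save('scc.npy',b['color'])
save('a.png',cv2.resize(a['color'],(800,600)));save('b.png',cv2.resize(b['color'],(800,600)))
print(robot.get_obs())
E
```

```text
{'time': 0.1, 'joint_positions': array([-1.39013472e+00,  8.78950444e-02,  1.37207568e+00, -1.39575681e-05,
        1.68361943e+00, -1.03096442e-01]), 'qvel': array([-0.00043157, -0.00036582, -0.00280569, -0.00075343,  0.00016554,
       -0.0014554 ]), 'joint_torque': array([ 2.09410937e-03, -3.41253483e+01, -3.03300762e+01,  7.19144451e-02,
        3.04043025e-02, -9.99641406e-05]), 'tool_pos': array([ 0.15388465, -0.52752009,  0.20442753]), 'ee_rot': array([-3.13960433e+00, -1.91771901e-04,  2.83756302e-01]), 'wrist_force': array([-0.54766282, -0.17859103,  0.47523624]), 'wrist_torque': array([-0.01911578,  0.01520651, -0.04569697]), 'finger_force': 0.0, 'width': 0.09397203495415088}
```

View pics/a.png

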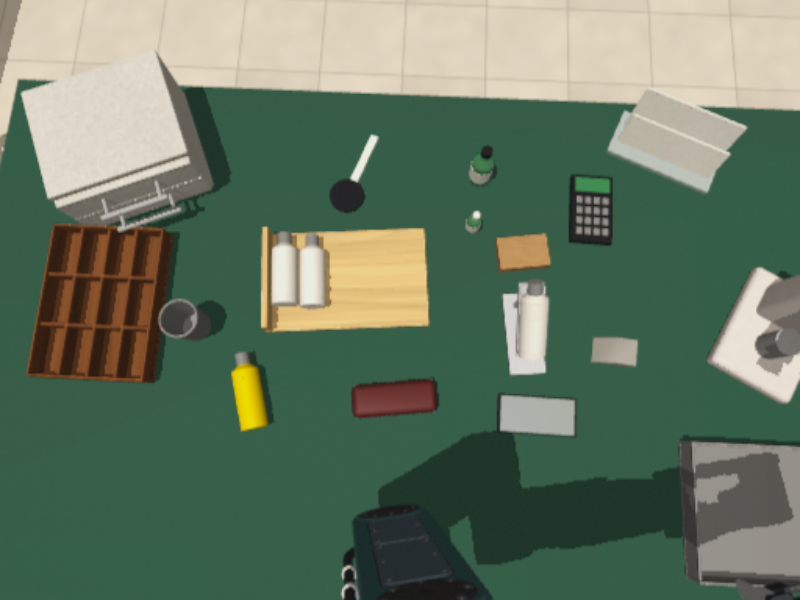

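View pics/b.png

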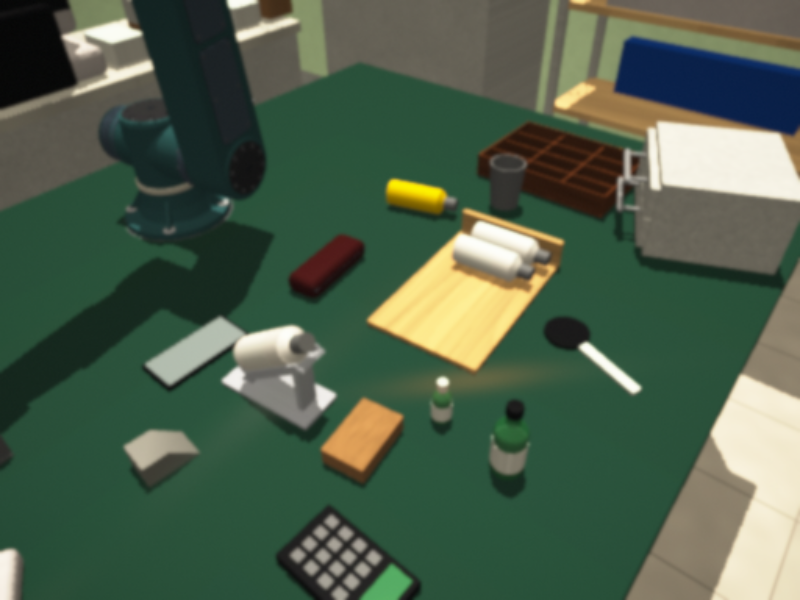

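The top view shows the tray at (345,280), bottles a and b lying at (284,270) and (312,272), and the end board at x≈266. Bottle c is on the stand at (533,320) with its cap at the top (+x), and the grey wedge is at (615,351). The yellow bottle at (250,395) is the excluded look-alike. Next I'll measure these and crop the candidates.

```bash
python3 - <<'E'
from h import *
W=np.load('top.npy');C=np.load('topc.npy');S=np.load('scene.npy');SC=np.load('scc.npy')
k=.64
def box(u0,u1,v0,v1): 
    m=np.zeros(W.shape[:2],bool); m[int(v0*k):int(v1*k),int(u0*k):int(u1*k)]=1; return m
z=W[...,2]; hsv=cv2.cvtColor(C,cv2.COLOR_RGB2HSV)
def rect(m,n):
    r=cv2.minAreaRect(W[m][:,:2].astype(np.float32)); print(n,m.sum(),np.round(r[0],4),np.round(r[1],4),round(r[2],2), 'z',np.round(np.percentile(z[m],[5,50,95]),4))
rect(box(270,440,215,340)&(abs(z-.01)<.004),'tray')
rect(box(255,285,215,340)&(z>.045)&(hsv[...,1]>80),'endboard')
rect(box(270,298,228,312)&(z>.03)&(hsv[...,1]<60),'a')
rect(box(299,330,228,312)&(z>.03)&(hsv[...,1]<60),'b')
rect(box(500,560,270,380)&(z>.06),'c')
rect(box(580,650,325,380)&(z>.032),'chock top'); rect(box(580,650,325,380)&(z>.006),'chock')
m=box(580,650,325,380)&(z>.008)&(z<.03); p=W[m]; A=np.c_[p[:,:2],np.ones(len(p))]; co=np.linalg.lstsq(A,p[:,2],rcond=None)[0]; print('slope',co)
# c axis: 3D PCA-like fit of cylinder from both views
P=np.r_[W[box(505,560,270,380)&(z>.055)]]
mS=np.zeros(S.shape[:2],bool); mS[int(322*k):int(375*k),int(228*k):int(325*k)]=1
hs=cv2.cvtColor(SC,cv2.COLOR_RGB2HSV)
Q=S[mS&(S[...,2]>.05)]; np.savez('c.npz',P=P,Q=Q); print(len(P),len(Q))
for n,(u,v) in dict(case=(394,398),phone=(537,415),carton=(524,252),drop=(474,222),cup=(180,318)).items(): print(n,W[int(v*k),int(u*k)].round(3))
from scipy.optimize import least_squares
def f(q,X):
    d=np.array([np.cos(q[3])*np.cos(q[2]),np.sin(q[2])*np.cos(q[3]),np.sin(q[3])]); c=np.array([0,0,0.]); c=np.array([X0[0],q[0],q[1]])
    r=X-c; return np.linalg.norm(r-np.outer(r@d,d),axis=1)-.025
for n,X in (('P',P),('Q',Q),('PQ',np.r_[P,Q])):
    X=X[np.isfinite(X).all(1)]; X0=P.mean(0)
    s=least_squares(f,[X0[1],X0[2]-.02,0,.61],args=(X,),loss='soft_l1',f_scale=.002)
    q=s.x; d=np.array([np.cos(q[3])*np.cos(q[2]),np.sin(q[2])*np.cos(q[3]),np.sin(q[3])]);c0=np.array([X0[0],q[0],q[1]])
    g=abs(s.fun)<.003; t=(X[g]-c0)@d
    print(n,c0.round(4),'yaw,pitch',np.degrees(q[2:]).round(2),'res',np.median(abs(s.fun)).round(4),'t',np.percentile(t,[0.5,2,98,99.5]).round(4),d.round(3), 'all t', ((X-c0)@d).max())
T=C[180:250,300:420]; U=SC[190:320,70:220]
save('c.png',np.hstack([cv2.resize(T,(400,233),interpolation=2).copy(),]) if 0 else np.vstack([cv2.resize(T,(480,280)),cv2.resize(U,(480,320))[:316]]))
E
```

```text
tray 4571 [0.6265 0.14  ] [0.2009 0.3224] 5.01 z [0.0069 0.0098 0.0128]
endboard 303 [0.6108 0.2989] [0.0295 0.1973] 89.35 z [0.0476 0.0539 0.0573]
a 668 [0.634  0.2658] [0.1434 0.0464] 4.21 z [0.041  0.0553 0.0611]
b 659 [0.6312 0.2107] [0.1411 0.0453] 4.03 z [0.0412 0.0556 0.0615]
c 922 [ 0.543  -0.2045] [0.1379 0.0486] 5.65 z [0.073  0.107  0.1369]
chock top 226 [ 0.5029 -0.3933] [0.0434 0.0492] 82.27 z [0.0325 0.0359 0.0387]
chock 451 [ 0.504  -0.3794] [0.0712 0.0503] 82.77 z [0.0085 0.032  0.0383]
slope [ 0.05721766 -0.34748882 -0.13608895]
923 1365
case [0.394 0.04  0.035]
phone [ 0.376 -0.232  0.008]
carton [ 0.692 -0.203  0.024]
drop [ 0.74  -0.1    0.049]
cup [0.528 0.466 0.019]
P [ 0.5418 -0.2057  0.0891] yaw,pitch [ 6.03 31.51] res 0.0018 t [-0.0648 -0.0633  0.0606  0.0667] [0.848 0.09  0.523] all t 0.07932991354901833
Q [ 0.5418 -0.2051  0.0883] yaw,pitch [ 7.9  29.41] res 0.0031 t [-0.0622 -0.0572  0.0697  0.0759] [0.863 0.12  0.491] all t 0.08083638052686261
PQ [ 0.5418 -0.2053  0.0886] yaw,pitch [ 7.49 30.53] res 0.0025 t [-0.0644 -0.0612  0.0672  0.069 ] [0.854 0.112 0.508] all t 0.08067344882760993
```

View pics/c.png

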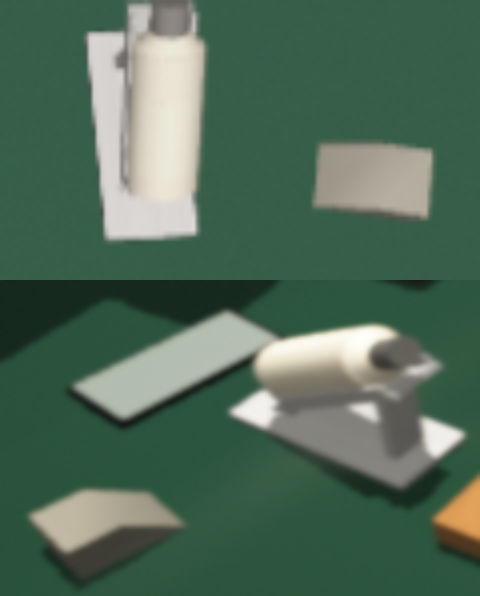

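Both crops confirm the targets. Bottle c is the white one reclining on the stand, at (165,110) in the upper crop. The wedge is the chock, with its toe to the left (+y). Next I'll refine bottle c and plan the hover.

```bash
cat >> h.py <<'E'
def plan(p,R):
    o=robot.get_obs(); T=Ro.from_euler('xyz',o['ee_rot']); R=Ro.from_matrix(R)
    rv=np.degrees((T.inv()*R).as_rotvec()); d=np.array(p)-o['tool_pos']
    print('turn',rv.round(2),'n',np.ceil(np.linalg.norm(rv)/8.5),'shift after turn',R.inv().apply(d).round(4),'shift before',T.inv().apply(d).round(4),'q',o['joint_positions'].round(2),'t',round(o['time'],2))
def tool(yaw,pitch):  # deg; tool x along heading yaw, raised by pitch
    return (Ro.from_euler('z',yaw,degrees=True)*Ro.from_euler('y',-pitch,degrees=True)*Ro.from_euler('x',180,degrees=True)).as_matrix()
E
python3 - <<'E'
from h import *
from scipy.optimize import least_squares
W=np.load('top.npy');C=np.load('topc.npy');k=.64
m=np.zeros(W.shape[:2],bool); m[int(270*k):int(380*k),int(505*k):int(560*k)]=1
h=cv2.cvtColor(C,cv2.COLOR_RGB2HSV)
mm=m&(W[...,2]>.06)&(C[...,0]>180)
X=W[mm]; 
def dd(y,p): return np.array([np.cos(p)*np.cos(y),np.sin(y)*np.cos(p),np.sin(p)])
for fp in (None,np.radians(35)):
    def f(q):
        d=dd(q[2],q[3] if fp is None else fp); r=X-[.535,q[0],q[1]]; return np.linalg.norm(r-np.outer(r@d,d),axis=1)-.025
    s=least_squares(f,[-.205,.085,.1,.6],loss='soft_l1',f_scale=.002); q=s.x; d=dd(q[2],q[3] if fp is None else fp)
    t=(X-[.535,q[0],q[1]])@d; print(len(X),q[:2].round(4),np.degrees(q[2:]).round(2),np.median(abs(s.fun)).round(4),np.percentile(t,[0,1,99,100]).round(4))
R=tool(6.5,35); c=np.array([.5335,-.2065,.085]); plan(c-R[:,2]*.13,R)
E
```

```text
680 [-0.2066  0.0856] [ 6.18 33.68] 0.0011 [-0.0582 -0.056   0.0665  0.071 ]
680 [-0.2065  0.0855] [ 6.   34.38] 0.0011 [-0.0577 -0.0554  0.066   0.0704]
turn [-3.09 34.91  9.42] n 5.0 shift after turn [ 0.2702 -0.276   0.205 ] shift before [ 0.3808 -0.2145  0.0134] q [-1.39  0.09  1.37 -0.    1.68 -0.1 ] t 0.1
```

```bash
python3 -m crank '[[0,[0.038,-0.0215,0],[0,0,0]],[0,[0.038,-0.0215,0],[0,0,0]],[0,[0.038,-0.0215,0],[0,0,0]],[0,[0.038,-0.0215,0],[0,0,0]],[0,[0.038,-0.0215,0],[0,0,0]],[0,[0.038,-0.0215,0],[0,0,0]],[0,[0.038,-0.0215,0],[0,0,0]],[0,[0.038,-0.0215,0],[0,0,0]]]' && python3 -m crank '[[0,[0.038,-0.0215,0],[0,0,0]],[0,[0.038,-0.0215,0],[0,0,0]],[0,[0,0,0],[-0.6,7,1.9]],[0,[0,0,0],[-0.6,7,1.9]],[0,[0,0,0],[-0.6,7,1.9]],[0,[0,0,0],[-0.6,7,1.9]],[0,[0,0,0],[-0.6,7,1.9]],[0,[0,0,0],[0,0,0]]]'
python3 - <<'E'
from h import *
R=tool(6.1,35); c=np.array([.534,-.2066,.085]); plan(c-R[:,2]*.13,R)
s=snap('wrist'); save('w1.png',s['color']); print(s['fx'],s['cx'],s['cy'],s['R'],s['t'])
E
```

```text
time: 0.9
tool_pos: [0.3985, -0.2761, 0.2051]
ee_rot: [-3.141, 0.0, 0.284]
wrist_force: [0.7, -0.7, -0.6]
width: 0.0938
finger_force: 0.0
time: 1.7
tool_pos: [0.455, -0.214, 0.2005]
ee_rot: [-3.134, -0.608, 0.104]
wrist_force: [-0.0, 0.1, -0.6]
width: 0.0942
finger_force: 0.0
turn [-0.37  0.17 -0.1 ] n 1.0 shift after turn [-0.0013  0.0011  0.0101] shift before [-0.0012  0.0011  0.0101] q [-0.91 -0.36  1.9   0.53  1.3   0.49] t 1.7
297.3186396354542 256.86819710051225 193.70867478085592 [[ 0.10888573 -0.99403711 -0.00584084]
 [-0.94503878 -0.10169263 -0.31074155]
 [ 0.30829467  0.03935514 -0.9504765 ]] [-0.26106856  0.49978999  0.25422191]
```

View pics/w1.png

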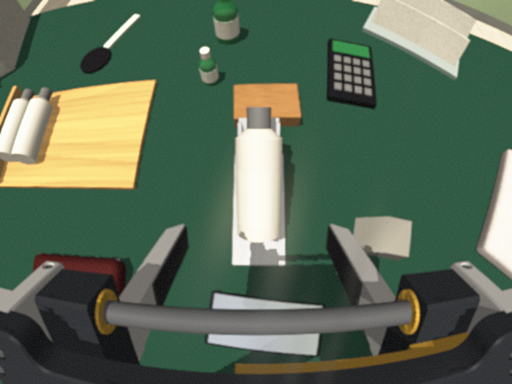

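The wrist view shows the bottle (258,185) centred between the open fingers (180 and 338), with the stand aligned to the tool. I'll approach along the tool z and grasp.

```bash
python3 -m crank '[[0,[-0.001,0.001,0.03],[-0.3,0.2,0]],[0,[0,0,0.03],[0,0,0]],[0,[0,0,0.03],[0,0,0]],[0,[0,0,0.03],[0,0,0]],[0,[0,0,0.02],[0,0,0]],[0,[0,0,0.015],[0,0,0]],[0,[0,0,0],[0,0,0]],[0,[0,0,0],[0,0,0]]]'
python3 - <<'E'
from h import *
R=tool(6.1,35); c=np.array([.534,-.2066,.085]); plan(c+R[:,2]*.016,R)
E
```

```text
time: 2.55
tool_pos: [0.5481, -0.2068, 0.0791]
ee_rot: [3.135, -0.616, 0.115]
wrist_force: [-0.6, -0.3, -1.1]
width: 0.094
finger_force: 0.0
turn [ 0.06 -0.28  0.41] n 1.0 shift after turn [-0.0081 -0.0017  0.0032] shift before [-0.0081 -0.0017  0.0031] q [-0.72 -0.09  1.94  0.56  0.92  0.48] t 2.55
```

```bash
python3 -m crank '[[0,[-0.004,-0.001,0.003],[0,0,0]],[0,[-0.003,0,0],[0,0,0]],[0,[0,0,0],[0,0,0]],[0.6,[0,0,0],[0,0,0]],[0.6,[0,0,0],[0,0,0]],[0.6,[0,0,0],[0,0,0]],[0.6,[0,0,0],[0,0,0]],[0.6,[0,0,0],[0,0,0]]]'
python3 - <<'E'
from h import *
R=tool(6.1,35); c=np.array([.534,-.2066,.085]); plan(c+R[:,2]*.016,R)
E
```

```text
time: 3.35
tool_pos: [0.5428, -0.2064, 0.0719]
ee_rot: [3.136, -0.616, 0.113]
wrist_force: [-0.3, -0.2, 0.6]
width: 0.0574
finger_force: 0.0
turn [ 0.1  -0.29  0.29] n 1.0 shift after turn [ 0.0003 -0.0007  0.0002] shift before [ 0.0003 -0.0007  0.0002] q [-0.73 -0.1   1.96  0.57  0.91  0.46] t 3.35
```

```bash
python3 -m crank '[[0.7,[0,0,0],[0,0,0]],[0.7,[0,0,0],[0,0,0]],[0.7,[0,0,0],[0,0,0]],[0.7,[0,0,0],[0,0,0]]]' && python3 -m crank '[[0.7,[0,0,-0.01],[0,0,0]],[0.7,[0,0,-0.015],[0,0,0]],[0.7,[0,0,-0.02],[0,0,0]],[0.7,[0,0,-0.02],[0,0,0]],[0.7,[0,0,-0.02],[0,0,0]],[0.7,[0,0,-0.02],[0,0,0]],[0.7,[0,0,0],[0,0,0]],[0.7,[0,0,0],[0,0,0]]]'
python3 - <<'E'
from h import *
s=snap('wrist'); save('w2.png',s['color'])
yaw=4.6; T=np.array([.6265,.141]); r=Ro.from_euler('z',yaw,degrees=True).as_matrix()[:2,:2]
p=T+r@[0,-.035]; print(p); plan([p[0],p[1],.16],tool(yaw,0))
E
```

```text
time: 3.75
tool_pos: [0.5428, -0.2061, 0.0718]
ee_rot: [3.137, -0.616, 0.113]
wrist_force: [-0.5, 1.1, 1.3]
width: 0.0493
finger_force: 30.0
time: 4.55
tool_pos: [0.482, -0.2129, 0.1573]
ee_rot: [3.136, -0.615, 0.112]
wrist_force: [-0.2, 0.5, -3.2]
width: 0.0495
finger_force: 30.0
[0.62930696 0.10611274]
turn [ -0.32 -35.2    1.68] n 5.0 shift after turn [ 0.1724 -0.3057 -0.0036] shift before [ 0.1508 -0.3005  0.1007] q [-0.85 -0.29  1.94  0.54  1.16  0.48] t 4.6
```

View pics/w2.png

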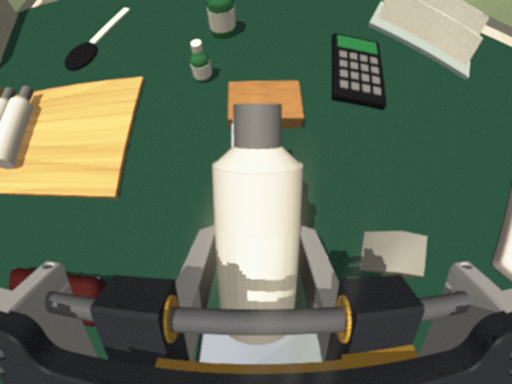

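The bottle is held square between the fingers (258,230) and clear of the stand. I'll level it and carry it over the tray.

```bash
python3 -m crank '[[0.7,[0,0,-0.01],[0,-7,0.3]],[0.7,[0,0,0],[0,-7,0.3]],[0.7,[0,0,0],[0,-7,0.3]],[0.7,[0,0,0],[0,-7,0.3]],[0.7,[0,0,0],[0,-7.2,0.4]],[0.7,[0.01,-0.02,0],[0,0,0]],[0.7,[0.023,-0.04,0],[0,0,0]],[0.7,[0.023,-0.04,0],[0,0,0]]]' && python3 -m crank '[[0.7,[0.023,-0.04,0],[0,0,0]],[0.7,[0.023,-0.04,0],[0,0,0]],[0.7,[0.023,-0.04,0],[0,0,0]],[0.7,[0.023,-0.04,0],[0,0,0]],[0.7,[0.015,-0.03,0],[0,0,0]],[0.7,[0,-0.015,0],[0,0,0]],[0.7,[0,0,0],[0,0,0]],[0.7,[0,0,0],[0,0,0]]]'
python3 - <<'E'
from h import *
plan([.6293,.106,.0185],tool(4.6,0))
s=snap('wrist'); np.save('w3.npy',s['color'])
t=snap('top'); save('t3.png',cv2.resize(t['color'][120:240,120:300],(800,533)))
W=cloud(t)
v,u=np.mgrid[:384,:512]; m=(abs(W[...,2]-.01)<.004)&(u>172)&(u<280)&(v>138)&(v<218)
r=cv2.minAreaRect(W[m][:,:2].astype(np.float32)); print(r)
m=(W[...,2]>.1)&(W[...,2]<.21)&(t['color'].min(-1)>150)&(u<320)&(v>100)&(v<240); print(m.sum(),np.nanmedian(W[m],0))
E
```

```text
time: 5.4
tool_pos: [0.5248, -0.1073, 0.1638]
ee_rot: [-3.136, 0.001, 0.083]
wrist_force: [1.0, 0.7, -1.5]
width: 0.0496
finger_force: 30.0
time: 6.2
tool_pos: [0.6131, 0.1036, 0.1661]
ee_rot: [-3.139, 0.0, 0.083]
wrist_force: [0.3, -0.3, -2.1]
width: 0.0493
finger_force: 30.0
turn [-0.15  0.02  0.18] n 1.0 shift after turn [ 0.0163 -0.0011  0.1476] shift before [ 0.0164 -0.0007  0.1476] q [0.07 0.26 1.25 0.   1.63 1.56] t 6.2
((0.6252959966659546, 0.14107276499271393), (0.20110103487968445, 0.3120819628238678), 4.591941833496094)
1904 [0.7605228  0.59202481 0.14872265]
```

View pics/t3.png

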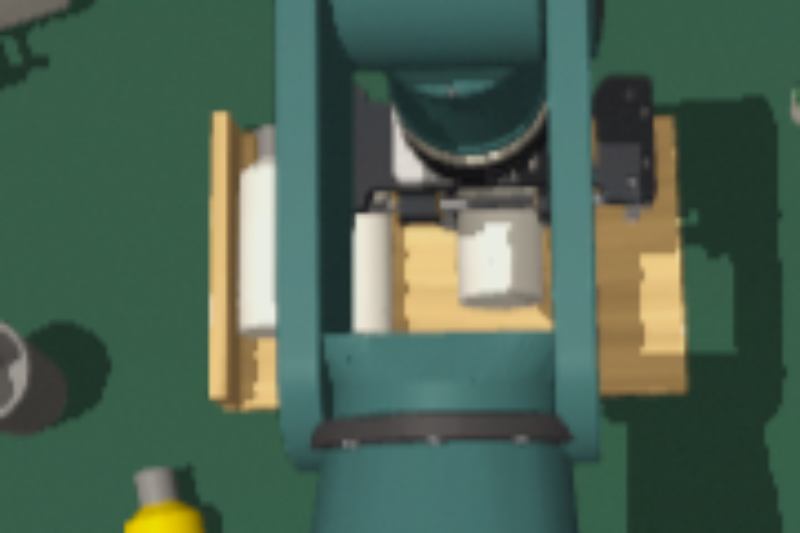

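Bottle c (500,255) hangs over the tray's open side, clear of b (372,270). I'll lower it slowly.

```bash
python3 -m crank '[[0.7,[0.016,0,0],[0,0,0]],[0.7,[0,-0.001,0.03],[0,0,0]],[0.7,[0,0,0.03],[0,0,0]],[0.7,[0,0,0.03],[0,0,0]],[0.7,[0,0,0.03],[0,0,0]],[0.7,[0,0,0.014],[0,0,0]],[0.7,[0,0,0],[0,0,0]],[0.7,[0,0,0],[0,0,0]]]' && python3 -m crank '[[0.7,[0,0,0.003],[0,0,0]],[0.7,[0,0,0],[0,0,0]],[0.7,[0,0,0],[0,0,0]]]' && python3 -m crank '[[0.7,[0,0,0.003],[0,0,0]],[0.7,[0,0,0],[0,0,0]],[0.7,[0,0,0],[0,0,0]]]'
```

```text
time: 7.1
tool_pos: [0.6306, 0.1064, 0.0344]
ee_rot: [-3.138, -0.003, 0.082]
wrist_force: [-1.1, -0.3, -2.4]
width: 0.0494
finger_force: 30.0
time: 7.4
tool_pos: [0.6305, 0.1072, 0.0314]
ee_rot: [-3.138, -0.004, 0.083]
wrist_force: [-0.4, 0.3, -2.4]
width: 0.0494
finger_force: 30.0
time: 7.7
tool_pos: [0.6296, 0.1072, 0.0269]
ee_rot: [-3.138, -0.001, 0.083]
wrist_force: [-0.8, -0.6, -2.1]
width: 0.0492
finger_force: 30.0
```

```bash
python3 -m crank '[[0.7,[0,0,0.003],[0,0,0]],[0.7,[0,0,0],[0,0,0]],[0.7,[0,0,0],[0,0,0]]]' && python3 -m crank '[[0.7,[0,0,0.002],[0,0,0]],[0.7,[0,0,0],[0,0,0]],[0.7,[0,0,0],[0,0,0]]]' && python3 -m crank '[[0.7,[0,0,0.001],[0,0,0]],[0.7,[0,0,0],[0,0,0]],[0.7,[0,0,0],[0,0,0]]]'
```

```text
time: 8.0
tool_pos: [0.6296, 0.1071, 0.0238]
ee_rot: [-3.138, -0.001, 0.083]
wrist_force: [-0.0, -0.1, -1.6]
width: 0.0497
finger_force: 30.0
time: 8.3
tool_pos: [0.6297, 0.1071, 0.0219]
ee_rot: [-3.138, -0.001, 0.083]
wrist_force: [0.4, 0.5, -2.8]
width: 0.0493
finger_force: 30.0
time: 8.6
tool_pos: [0.6298, 0.1071, 0.021]
ee_rot: [-3.138, -0.001, 0.083]
wrist_force: [0.3, 0.0, -1.8]
width: 0.0493
finger_force: 30.0
```

```bash
python3 -m crank '[[0.7,[0,0,0.001],[0,0,0]],[0.7,[0,0,0],[0,0,0]],[0.7,[0,0,0],[0,0,0]]]' && python3 -m crank '[[0.7,[0,0,0.001],[0,0,0]],[0.7,[0,0,0],[0,0,0]],[0.7,[0,0,0],[0,0,0]]]' && python3 -m crank '[[0.7,[0,0,0.001],[0,0,0]],[0.7,[0,0,0],[0,0,0]],[0.7,[0,0,0],[0,0,0]]]'
```

```text
time: 8.9
tool_pos: [0.6297, 0.1071, 0.02]
ee_rot: [-3.138, -0.001, 0.083]
wrist_force: [0.1, 0.2, -1.7]
width: 0.0492
finger_force: 30.0
time: 9.2
tool_pos: [0.6298, 0.1071, 0.019]
ee_rot: [-3.138, -0.001, 0.083]
wrist_force: [-0.8, -0.1, -1.8]
width: 0.0491
finger_force: 30.0
time: 9.5
tool_pos: [0.6298, 0.1072, 0.0181]
ee_rot: [-3.138, -0.001, 0.083]
wrist_force: [-0.3, -1.0, -1.3]
width: 0.0491
finger_force: 30.0
```

```bash
python3 -m crank '[[0.7,[0,0,0.001],[0,0,0]],[0.7,[0,0,0],[0,0,0]],[0.7,[0,0,0],[0,0,0]]]' && python3 -m crank '[[0.7,[0,0,0.001],[0,0,0]],[0.7,[0,0,0],[0,0,0]],[0.7,[0,0,0],[0,0,0]]]'
```

```text
time: 9.8
tool_pos: [0.63, 0.1072, 0.0177]
ee_rot: [-3.138, -0.002, 0.083]
wrist_force: [-2.0, -0.4, 1.7]
width: 0.0492
finger_force: 30.0
time: 10.1
tool_pos: [0.63, 0.1072, 0.0177]
ee_rot: [-3.138, -0.002, 0.083]
wrist_force: [-2.6, -0.7, 5.7]
width: 0.0495
finger_force: 30.0
```

The bottle has touched down (+5.7 N upward). I'll open and retreat.

```bash
python3 -m crank '[[0.4,[0,0,-0.001],[0,0,0]],[0.3,[0,0,0],[0,0,0]],[0.2,[0,0,0],[0,0,0]],[0.1,[0,0,0],[0,0,0]],[0,[0,0,0],[0,0,0]],[0,[0,0,0],[0,0,0]],[0,[0,0,0],[0,0,0]]]' && python3 -m crank '[[0,[0,0,-0.01],[0,0,0]],[0,[0,0,-0.03],[0,0,0]],[0,[0,0,-0.04],[0,0,0]],[0,[0,0,-0.04],[0,0,0]],[0,[0,0,-0.03],[0,0,0]],[0,[0,0,0],[0,0,0]]]'
python3 - <<'E'
from h import *
R=tool(-5+90,0); plan([.503,-.394,.17],R); plan([.503,-.394,.17],tool(-95,0))
E
```

```text
time: 10.8
tool_pos: [0.6298, 0.1072, 0.017]
ee_rot: [-3.138, -0.001, 0.083]
wrist_force: [-0.4, 0.3, 0.3]
width: 0.0935
finger_force: 0.0
time: 11.4
tool_pos: [0.6328, 0.1069, 0.1751]
ee_rot: [-3.138, -0.015, 0.083]
wrist_force: [1.2, -0.5, 0.4]
width: 0.0941
finger_force: 0.0
turn [  0.42  -0.85 -80.22] n 10.0 shift after turn [-0.5103 -0.0857  0.0051] shift before [-0.1711  0.4883  0.0008] q [0.08 0.29 1.2  0.   1.64 1.56] t 11.4
turn [-0.89 -0.44 99.78] n 12.0 shift after turn [0.5103 0.0857 0.0051] shift before [-0.1711  0.4883  0.0008] q [0.08 0.29 1.2  0.   1.64 1.56] t 11.4
```

```bash
python3 -m crank '[[0,[-0.0155,0.0444,0],[0,0,0]],[0,[-0.0155,0.0444,0],[0,0,0]],[0,[-0.0155,0.0444,0],[0,0,0]],[0,[-0.0155,0.0444,0],[0,0,0]],[0,[-0.0155,0.0444,0],[0,0,0]],[0,[-0.0155,0.0444,0],[0,0,0]],[0,[-0.0155,0.0444,0],[0,0,0]],[0,[-0.0155,0.0444,0],[0,0,0]]]' && python3 -m crank '[[0,[-0.0155,0.0444,0],[0,0,0]],[0,[-0.0155,0.0444,0],[0,0,0]],[0,[-0.0155,0.0444,0],[0,0,0]],[0,[0,0,0],[0,0,-8]],[0,[0,0,0],[0,0,-8]],[0,[0,0,0],[0,0,-8]],[0,[0,0,0],[0,0,-8]],[0,[0,0,0],[0,0,-8]]]' && python3 -m crank '[[0,[0,0,0],[0,0,-8]],[0,[0,0,0],[0,0,-8]],[0,[0,0,0],[0,0,-8]],[0,[0,0,0],[0,0,-8]],[0,[0,0,0],[0,0,-8]],[0,[0,0,0],[0,0,0]],[0,[0,0,0],[0,0,0]]]'
python3 - <<'E'
from h import *
R=tool(85,0); plan([.503,-.394,.17],R)
s=snap('wrist'); z=s['z_map'].astype(float); v,u=np.mgrid[:384,:512]
dx,dy=u-s['cx'],v-s['cy']; r=np.hypot(dx,dy)+1e-9; th=r/s['fx']; k=np.tan(th)/r
P=np.stack([dx*k*z,dy*k*z,z],-1); W=(P-s['t'])@np.array(s['R'])
m=(z>0)&(th<1.2)&(W[...,2]>.006)&(W[...,2]<.045)&(abs(W[...,0]-.503)<.06)&(abs(W[...,1]+.38)<.065)
X=W[m]; print(m.sum())
for lo in (.006,.033):
  q=X[X[:,2]>lo]; print(lo,cv2.minAreaRect(q[:,:2].astype(np.float32)),np.percentile(q[:,2],[5,50,95]))
q=X[(X[:,2]>.01)&(X[:,2]<.029)]; co=np.linalg.lstsq(np.c_[q[:,:2],np.ones(len(q))],q[:,2],rcond=None)[0]; print(co,np.degrees(np.arctan2(-co[1],-co[0])))
save('w4.png',s['color'])
t=snap('top');T=cloud(t); h=cv2.cvtColor(t['color'],cv2.COLOR_RGB2HSV)
mm=(T[...,2]>.03)&(T[...,2]<.07)&(h[...,1]<60)&(v>140)&(v<215)&(u>172)&(u<275)
n,l,st,ce=cv2.connectedComponentsWithStats(mm.astype(np.uint8))
for i in range(1,n):
  if st[i,4]>100: print('bottle',cv2.minAreaRect(T[l==i][:,:2].astype(np.float32)),np.percentile(T[l==i][:,2],95))
save('t4.png',cv2.resize(t['color'][120:240,150:430],(800,343)))
E
```

```text
time: 12.2
tool_pos: [0.5344, -0.2591, 0.1647]
ee_rot: [-3.137, -0.0, 0.083]
wrist_force: [-0.3, -0.2, 0.5]
width: 0.0941
finger_force: 0.0
time: 13.0
tool_pos: [0.4999, -0.394, 0.1638]
ee_rot: [-3.138, -0.003, 0.787]
wrist_force: [0.0, 0.8, -0.2]
width: 0.0942
finger_force: 0.0
time: 13.7
tool_pos: [0.5001, -0.394, 0.1643]
ee_rot: [-3.141, -0.005, 1.477]
wrist_force: [0.3, 0.2, -0.0]
width: 0.094
finger_force: 0.0
turn [-0.01 -0.27 -0.39] n 1.0 shift after turn [ 0.0003  0.0029 -0.0057] shift before [ 0.0003  0.0029 -0.0057] q [-0.76  0.29  1.21  0.    1.64 -0.66] t 13.7
2823
0.006 ((0.5016087293624878, -0.3800932765007019), (0.06689891964197159, 0.04918581247329712), 83.46279907226562) [0.00943155 0.03467935 0.0364935 ]
0.033 ((0.5001651048660278, -0.3935539722442627), (0.03978073224425316, 0.04891134798526764), 83.33403778076172) [0.03398851 0.0355952  0.03667542]
[-0.11615888 -1.00778798 -0.28635353] 83.42503218140135
bottle ((0.6463487148284912, 0.10730331391096115), (0.14439241588115692, 0.048613205552101135), 3.8467016220092773) 0.06118721105303787
bottle ((0.6343027353286743, 0.26578348875045776), (0.14409074187278748, 0.046403490006923676), 4.01704216003418) 0.061160959344873166
bottle ((0.6306431889533997, 0.21063973009586334), (0.14023041725158691, 0.04552441090345383), 4.069218635559082) 0.060856862055179706
```

View pics/w4.png

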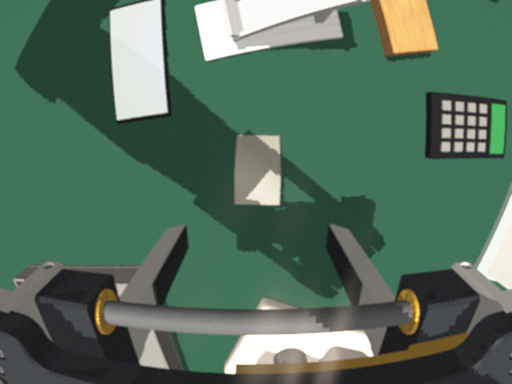

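View pics/t4.png

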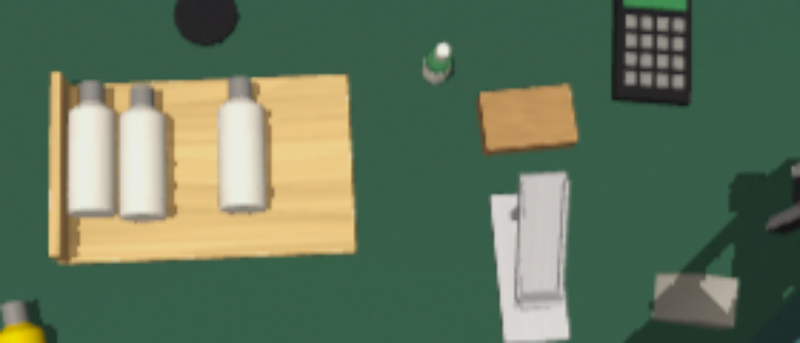

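Bottle c lies at (242,155), parallel to b (143,165) and a (92,160). From the wrist, the chock (258,170) sits centred between the fingers, with its toe along tool x. I'll descend and grasp it.

```bash
python3 -m crank '[[0,[0,0,0.03],[0,0,1.2]],[0,[0,0,0.04],[0,0,0]],[0,[0,0,0.04],[0,0,0]],[0,[0,0,0.03],[0,0,0]],[0,[0,0,0.013],[0,0,0]],[0,[0,0,0],[0,0,0]],[0,[0,0,0],[0,0,0]]]'
```

```text
time: 14.5
tool_pos: [0.5014, -0.3945, 0.0136]
ee_rot: [3.139, -0.002, 1.458]
wrist_force: [-0.2, -0.0, -0.7]
width: 0.0942
finger_force: 0.0
```

```bash
python3 -m crank '[[0,[0,-0.001,0.008],[0,0,0]],[0.8,[0,0,0],[0,0,0]],[0.8,[0,0,0],[0,0,0]],[0.8,[0,0,0],[0,0,0]],[0.8,[0,0,0],[0,0,0]],[0.8,[0,0,0],[0,0,0]],[0.8,[0,0,0],[0,0,0]],[0.8,[0,0,0],[0,0,0]]]' && python3 -m crank '[[0.8,[0,0,0],[0,0,0]],[0.8,[0,0,0],[0,0,0]],[0.8,[0,0,0],[0,0,0]]]' && python3 -m crank '[[0.8,[0,0,-0.02],[0,0,0]],[0.8,[0,0,-0.03],[0,0,0]],[0.8,[0,0,-0.04],[0,0,0]],[0.8,[0,0,-0.04],[0,0,0]],[0.8,[0,0,-0.03],[0,0,0]],[0.8,[0,0,0],[0,0,0]]]'
python3 - <<'E'
from h import *
yaw=4.3; r=Ro.from_euler('z',yaw,degrees=True).as_matrix()[:2,:2]
p=np.array([.626,.141])+r@[.002,-.115-.016]; print(p); plan([p[0],p[1],.16],tool(90+yaw,0))
E
```

```text
time: 15.3
tool_pos: [0.4997, -0.3937, 0.0042]
ee_rot: [3.141, -0.004, 1.459]
wrist_force: [1.2, 0.1, 0.9]
width: 0.05
finger_force: 30.0
time: 15.6
tool_pos: [0.4997, -0.3936, 0.0042]
ee_rot: [3.14, -0.004, 1.459]
wrist_force: [0.7, -0.4, 0.3]
width: 0.0497
finger_force: 30.0
time: 16.2
tool_pos: [0.5013, -0.3961, 0.1699]
ee_rot: [3.133, 0.002, 1.459]
wrist_force: [-0.2, -0.2, -0.7]
width: 0.05
finger_force: 30.0
[0.63781658 0.0105187 ]
turn [  0.5    0.19 -10.73] n 2.0 shift after turn [0.3952 0.1666 0.0099] shift before [0.4193 0.0901 0.0097] q [-0.76  0.29  1.21  0.    1.64 -0.65] t 16.2
```

```bash
python3 -m crank '[[0.8,[0.03,0.01,0],[0,0,-5.4]],[0.8,[0.044,0.014,0],[0,0,-5.3]],[0.8,[0.045,0.018,0],[0,0,0]],[0.8,[0.045,0.019,0],[0,0,0]],[0.8,[0.045,0.019,0],[0,0,0]],[0.8,[0.045,0.019,0],[0,0,0]],[0.8,[0.045,0.019,0],[0,0,0]],[0.8,[0.045,0.019,0],[0,0,0]]]' && python3 -m crank '[[0.8,[0.04,0.018,0],[0,0,0]],[0.8,[0.01,0.006,0],[0,0,0]],[0.8,[0,0,0],[0,0,0]],[0.8,[0,0,0],[0,0,0]]]'
python3 - <<'E'
from h import *
plan([.6378,.0105,.0142],tool(94.3,0))
s=snap('wrist'); save('w5.png',s['color'])
E
```

```text
time: 17.0
tool_pos: [0.6189, -0.042, 0.1619]
ee_rot: [-3.138, -0.005, 1.645]
wrist_force: [0.4, -0.8, -2.1]
width: 0.05
finger_force: 30.0
time: 17.4
tool_pos: [0.6393, 0.0066, 0.1637]
ee_rot: [-3.139, -0.003, 1.645]
wrist_force: [-0.2, -0.4, -2.3]
width: 0.05
finger_force: 30.0
turn [-0.12 -0.17 -0.06] n 1.0 shift after turn [ 0.004  -0.0012  0.1495] shift before [ 0.0036 -0.0008  0.1495] q [-0.08  0.3   1.21  0.    1.64 -0.15] t 17.4
```

View pics/w5.png

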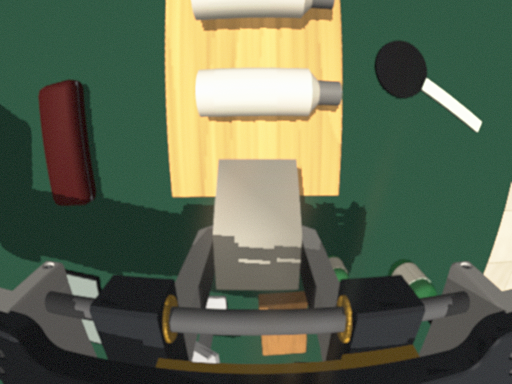

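The chock is held square (258,220), toe towards bottle c (255,92) and on the tray's midline. I'll lower it.

```bash
python3 -m crank '[[0.8,[0.001,-0.001,0.03],[0,0,0]],[0.8,[0,0,0.03],[0,0,0]],[0.8,[0,0,0.03],[0,0,0]],[0.8,[0,0,0.03],[0,0,0]],[0.8,[0,0,0.018],[0,0,0]],[0.8,[0,0,0],[0,0,0]],[0.8,[0,0,0],[0,0,0]],[0.8,[0,0,0],[0,0,0]]]' && python3 -m crank '[[0.8,[0,0,0.003],[0,0,0]],[0.8,[0,0,0],[0,0,0]],[0.8,[0,0,0],[0,0,0]]]'
```

```text
time: 18.25
tool_pos: [0.6406, 0.008, 0.0299]
ee_rot: [3.137, -0.003, 1.644]
wrist_force: [0.0, -0.2, -1.2]
width: 0.0501
finger_force: 30.0
time: 18.55
tool_pos: [0.6396, 0.0091, 0.0253]
ee_rot: [3.139, -0.004, 1.646]
wrist_force: [-0.9, -0.2, -1.6]
width: 0.0499
finger_force: 30.0
```

```bash
python3 -m crank '[[0.8,[0,0,0.004],[0,0,0]],[0.8,[0,0,0.003],[0,0,0]],[0.8,[0,0,0],[0,0,0]],[0.8,[0,0,0],[0,0,0]]]' && python3 -m crank '[[0.8,[0,0,0.002],[0,0,0]],[0.8,[0,0,0],[0,0,0]],[0.8,[0,0,0],[0,0,0]]]' && python3 -m crank '[[0.8,[0,0,0.001],[0,0,0]],[0.8,[0,0,0],[0,0,0]],[0.8,[0,0,0],[0,0,0]]]' && python3 -m crank '[[0.8,[0,0,0.001],[0,0,0]],[0.8,[0,0,0],[0,0,0]],[0.8,[0,0,0],[0,0,0]]]'
```

```text
time: 18.95
tool_pos: [0.6391, 0.0091, 0.0173]
ee_rot: [3.141, -0.004, 1.645]
wrist_force: [-0.5, -0.2, -2.1]
width: 0.0499
finger_force: 30.0
time: 19.25
tool_pos: [0.6393, 0.0091, 0.0157]
ee_rot: [3.14, -0.004, 1.645]
wrist_force: [0.4, -0.5, -1.6]
width: 0.0503
finger_force: 30.0
time: 19.55
tool_pos: [0.6393, 0.009, 0.0147]
ee_rot: [3.14, -0.004, 1.645]
wrist_force: [0.1, -1.2, -2.3]
width: 0.0502
finger_force: 30.0
time: 19.85
tool_pos: [0.6395, 0.0091, 0.0142]
ee_rot: [3.14, -0.004, 1.645]
wrist_force: [-0.6, -0.0, 0.5]
width: 0.0498
finger_force: 30.0
```

The chock is down on the tray. I'll slide it along tool x, slowly once contact is near.

```bash
python3 -m crank '[[0.8,[0.01,0,0],[0,0,0]],[0.8,[0.01,0,0],[0,0,0]],[0.8,[0.008,0,0],[0,0,0]],[0.8,[0.004,0,0],[0,0,0]],[0.8,[0.004,0,0],[0,0,0]],[0.8,[0.004,0,0],[0,0,0]],[0.8,[0.004,0,0],[0,0,0]],[0.8,[0.004,0,0],[0,0,0]]]' && python3 -m crank '[[0.8,[0.004,0,0],[0,0,0]],[0.8,[0.004,0,0],[0,0,0]],[0.8,[0.004,0,0],[0,0,0]],[0.8,[0.004,0,0],[0,0,0]],[0.8,[0.004,0,0],[0,0,0]],[0.8,[0.004,0,0],[0,0,0]],[0.8,[0,0,0],[0,0,0]],[0.8,[0,0,0],[0,0,0]]]'
python3 - <<'E'
from h import *
o=robot.get_obs(); r=Ro.from_euler('z',4.5,degrees=True).as_matrix()[:2,:2]; print(r.T@(o['tool_pos'][:2]-[.626,.141]))
s=snap('wrist'); save('w6.png',s['color'])
E
```

```text
time: 20.65
tool_pos: [0.636, 0.0569, 0.0142]
ee_rot: [3.14, -0.003, 1.645]
wrist_force: [0.1, -1.8, 2.0]
width: 0.0498
finger_force: 30.0
time: 21.45
tool_pos: [0.634, 0.0818, 0.0142]
ee_rot: [3.14, -0.005, 1.646]
wrist_force: [0.2, 0.8, 3.1]
width: 0.0499
finger_force: 30.0
[ 0.00332731 -0.05963486]
```

View pics/w6.png

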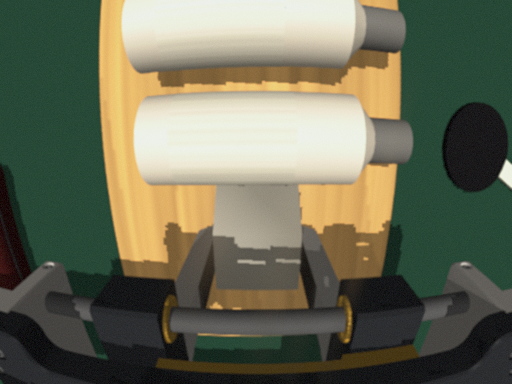

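Bottle c (255,138) rolls ahead of the ramp, parallel to b. About 20 mm remains.

```bash
python3 -m crank '[[0.8,[0.003,0,0],[0,0,0]],[0.8,[0.003,0,0],[0,0,0]],[0.8,[0.003,0,0],[0,0,0]],[0.8,[0.003,0,0],[0,0,0]],[0.8,[0.002,0,0],[0,0,0]],[0.8,[0,0,0],[0,0,0]],[0.8,[0,0,0],[0,0,0]]]' && python3 -m crank '[[0.8,[0.002,0,0],[0,0,0]],[0.8,[0,0,0],[0,0,0]]]' && python3 -m crank '[[0.8,[0.002,0,0],[0,0,0]],[0.8,[0,0,0],[0,0,0]]]'
```

```text
time: 22.2
tool_pos: [0.633, 0.0953, 0.0142]
ee_rot: [3.14, -0.004, 1.646]
wrist_force: [0.6, -1.9, 4.0]
width: 0.0501
finger_force: 30.0
time: 22.4
tool_pos: [0.6328, 0.0969, 0.0142]
ee_rot: [3.14, -0.004, 1.645]
wrist_force: [0.6, -2.0, 4.1]
width: 0.0496
finger_force: 30.0
time: 22.6
tool_pos: [0.6327, 0.0989, 0.0142]
ee_rot: [3.14, -0.004, 1.645]
wrist_force: [0.6, -2.8, 4.9]
width: 0.05
finger_force: 30.0
```

```bash
python3 -m crank '[[0.8,[0.001,0,0],[0,0,0]],[0.8,[0,0,0],[0,0,0]]]' && python3 -m crank '[[0.8,[0.001,0,0],[0,0,0]],[0.8,[0,0,0],[0,0,0]]]' && python3 -m crank '[[0.8,[0.001,0,0],[0,0,0]],[0.8,[0,0,0],[0,0,0]]]' && python3 -m crank '[[0.8,[0.001,0,0],[0,0,0]],[0.8,[0,0,0],[0,0,0]]]'
```

```text
time: 22.8
tool_pos: [0.6326, 0.0998, 0.0142]
ee_rot: [3.14, -0.004, 1.645]
wrist_force: [0.3, -3.6, 4.5]
width: 0.0499
finger_force: 30.0
time: 23.0
tool_pos: [0.6326, 0.1007, 0.0142]
ee_rot: [3.14, -0.003, 1.645]
wrist_force: [1.4, -4.3, 5.3]
width: 0.0498
finger_force: 30.0
time: 23.2
tool_pos: [0.6325, 0.1017, 0.0142]
ee_rot: [3.14, -0.003, 1.645]
wrist_force: [1.1, -4.0, 5.0]
width: 0.0499
finger_force: 30.0
time: 23.4
tool_pos: [0.6324, 0.1027, 0.0141]
ee_rot: [3.14, -0.004, 1.645]
wrist_force: [0.8, -3.1, 4.5]
width: 0.0498
finger_force: 30.0
```

```bash
python3 -m crank '[[0.8,[0.001,0,0],[0,0,0]],[0.8,[0,0,0],[0,0,0]]]' && python3 -m crank '[[0.8,[0.001,0,0],[0,0,0]],[0.8,[0,0,0],[0,0,0]]]' && python3 -m crank '[[0.8,[0.001,0,0],[0,0,0]],[0.8,[0,0,0],[0,0,0]]]'
python3 - <<'E'
from h import *
o=robot.get_obs(); r=Ro.from_euler('z',4.5,degrees=True).as_matrix()[:2,:2]; print(r.T@(o['tool_pos'][:2]-[.626,.141]))
s=snap('wrist'); save('w7.png',s['color'])
E
```

```text
time: 23.6
tool_pos: [0.6323, 0.1037, 0.0142]
ee_rot: [3.14, -0.004, 1.645]
wrist_force: [1.1, -3.9, 4.9]
width: 0.0498
finger_force: 30.0
time: 23.8
tool_pos: [0.6323, 0.1046, 0.0142]
ee_rot: [3.14, -0.003, 1.645]
wrist_force: [1.2, -3.1, 5.8]
width: 0.0496
finger_force: 30.0
time: 24.0
tool_pos: [0.6322, 0.1056, 0.0141]
ee_rot: [3.14, -0.003, 1.645]
wrist_force: [0.3, -3.6, 5.5]
width: 0.0499
finger_force: 30.0
[ 0.00340689 -0.03575472]
```

View pics/w7.png

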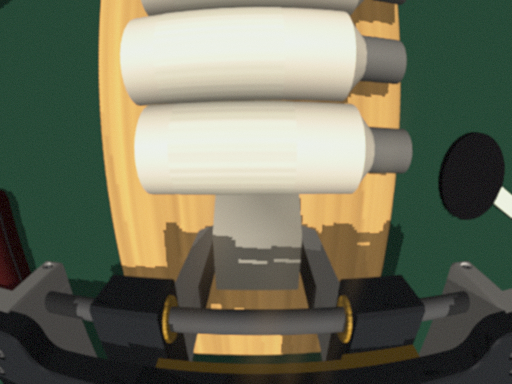

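Bottle c (255,148) touches b (245,58), and a's edge is close behind at row 5. I'll keep nudging until the end board pushes back.

```bash
python3 -m crank '[[0.8,[0.001,0,0],[0,0,0]],[0.8,[0,0,0],[0,0,0]]]' && python3 -m crank '[[0.8,[0.001,0,0],[0,0,0]],[0.8,[0,0,0],[0,0,0]]]' && python3 -m crank '[[0.8,[0.001,0,0],[0,0,0]],[0.8,[0,0,0],[0,0,0]]]'
```

```text
time: 24.25
tool_pos: [0.6321, 0.1067, 0.0141]
ee_rot: [3.14, -0.004, 1.645]
wrist_force: [0.1, -3.9, 5.4]
width: 0.0498
finger_force: 30.0
time: 24.45
tool_pos: [0.632, 0.1077, 0.0142]
ee_rot: [3.14, -0.004, 1.645]
wrist_force: [1.4, -3.4, 4.5]
width: 0.0501
finger_force: 30.0
time: 24.65
tool_pos: [0.632, 0.1085, 0.0141]
ee_rot: [3.14, -0.003, 1.645]
wrist_force: [0.6, -4.5, 5.0]
width: 0.05
finger_force: 30.0
```

```bash
python3 -m crank '[[0.8,[0.001,0,0],[0,0,0]],[0.8,[0,0,0],[0,0,0]]]' && python3 -m crank '[[0.8,[0.001,0,0],[0,0,0]],[0.8,[0,0,0],[0,0,0]]]'
python3 - <<'E'
from h import *
t=snap('top');T=cloud(t); h=cv2.cvtColor(t['color'],cv2.COLOR_RGB2HSV); v,u=np.mgrid[:384,:512]
mm=(T[...,2]>.045)&(T[...,2]<.068)&(h[...,1]<60)&(v>140)&(v<215)&(u>160)&(u<275)
r=Ro.from_euler('z',4.5,degrees=True).as_matrix()[:2,:2]
L=(T[mm][:,:2]-[.626,.141])@r; z=T[mm][:,2]; g=np.abs(L[:,0])<.06
for y in np.arange(-.02,.16,.004):
  q=g&(abs(L[:,1]-y)<.002); print(round(y,3),q.sum(),np.median(z[q]).round(4) if q.sum()>3 else '')
print('wood board y',np.nanmean(((T[(T[...,2]>.048)&(h[...,1]>80)&(v>140)&(v<215)&(u>160)&(u<180)][:,:2]-[.626,.141])@r),0))
save('t7.png',cv2.resize(t['color'][120:240,120:300],(800,533)))
E
```

```text
time: 24.85
tool_pos: [0.632, 0.1088, 0.0142]
ee_rot: [3.14, -0.002, 1.645]
wrist_force: [2.1, -6.6, 6.1]
width: 0.0499
finger_force: 30.0
time: 25.05
tool_pos: [0.6321, 0.109, 0.0143]
ee_rot: [3.14, -0.001, 1.645]
wrist_force: [0.9, -7.1, 5.7]
width: 0.0498
finger_force: 30.0
-0.02 0 
-0.016 0 
-0.012 0 
-0.008 0 
-0.004 0 
0.0 0 
0.004 0 
0.008 11 0.0512
0.012 17 0.0534
0.016 31 0.0566
0.02 43 0.0577
0.024 34 0.0595
0.028 66 0.0599
0.032 37 0.0591
0.036 34 0.0587
0.04 51 0.0578
0.044 47 0.0544
0.048 1 
0.052 0 
0.056 0 
0.06 0 
0.064 0 
0.068 0 
0.072 0 
0.076 0 
0.08 0 
0.084 0 
0.088 24 0.0585
0.092 43 0.0557
0.096 36 0.0527
0.1 34 0.049
0.104 0 
0.108 60 0.0483
0.112 46 0.0524
0.116 63 0.0549
0.12 52 0.0581
0.124 57 0.0589
0.128 41 0.0599
0.132 56 0.0599
0.136 52 0.0591
0.14 37 0.0564
0.144 38 0.0548
0.148 35 0.0509
0.152 14 0.0462
0.156 0 
wood board y [-0.00063694  0.15952904]
```

The a–c spacing is 100 mm, so the row is closed. Force is up to 7 N and the chock has stalled, so it's snug. I'll let go and retreat.

```bash
python3 -m crank '[[0.6,[0,0,0],[0,0,0]],[0.3,[0,0,0],[0,0,0]],[0.1,[0,0,0],[0,0,0]],[0,[0,0,0],[0,0,0]],[0,[0,0,0],[0,0,0]],[0,[0,0,0],[0,0,0]]]' && python3 -m crank '[[0,[0,0,-0.01],[0,0,0]],[0,[0,0,-0.03],[0,0,0]],[0,[0,0,-0.04],[0,0,0]],[0,[0,0,-0.04],[0,0,0]],[0,[-0.05,0,-0.01],[0,0,0]],[0,[-0.05,0,0],[0,0,0]],[0,[-0.05,0,0],[0,0,0]],[0,[-0.05,0,0],[0,0,0]]]' && python3 -m crank '[[0,[-0.05,0,0],[0,0,0]],[0,[-0.05,0,0],[0,0,0]],[0,[0,0,0],[0,0,0]],[0,[0,0,0],[0,0,0]]]'
python3 - <<'E'
from h import *
t=snap('top');T=cloud(t); h=cv2.cvtColor(t['color'],cv2.COLOR_RGB2HSV); v,u=np.mgrid[:384,:512]
r=Ro.from_euler('z',4.5,degrees=True).as_matrix()[:2,:2]
L=(T[...,:2]-[.626,.141])@r; z=T[...,2]; inr=(abs(L[...,0])<.095)
wood=inr&(h[...,1]>80)&(L[...,1]<0)&(L[...,1]>-.2)&(abs(z-.01)<.004)&(abs(L[...,0])>.05); print('tray open end y',np.percentile(L[wood][:,1],[.5]))
ch=(abs(L[...,0])<.05)&(L[...,1]<-.005)&(L[...,1]>-.1)&(z>.036); rc=cv2.minAreaRect(L[ch].astype(np.float32)); print('chock top',rc,np.percentile(z[ch],[5,50,95]))
b=(abs(L[...,0])<.05)&(z>.045)&(z<.07)&(h[...,1]<60); 
for c in (.029,.079,.129):
  q=b&(abs(L[...,1]-c)<.02); p=L[q]; print(c,p.mean(0),cv2.minAreaRect(p.astype(np.float32))[2],np.percentile(z[q],95))
save('t8.png',cv2.resize(t['color'][120:240,120:300],(800,533)))
E
```

```text
time: 25.7
tool_pos: [0.6313, 0.1113, 0.0136]
ee_rot: [3.141, -0.004, 1.646]
wrist_force: [0.1, 0.1, -0.0]
width: 0.0861
finger_force: 0.0
time: 26.5
tool_pos: [0.6466, -0.0897, 0.1447]
ee_rot: [3.138, -0.003, 1.646]
wrist_force: [0.3, -0.1, 0.1]
width: 0.0938
finger_force: 0.0
time: 26.9
tool_pos: [0.6538, -0.189, 0.1432]
ee_rot: [3.14, -0.004, 1.643]
wrist_force: [-0.4, -0.0, -0.1]
width: 0.094
finger_force: 0.0
tray open end y [-0.1521684]
chock top ((0.005140978842973709, -0.030083153396844864), (0.0456823967397213, 0.0495741181075573), 89.64393615722656) [0.03834192 0.04522026 0.04840465]
0.029 [-0.00035891  0.02821984] 89.92601776123047 0.06185452561259562
0.079 [-8.73404021e-05  7.78320967e-02] 0.04625958576798439 0.061923072271854604
0.129 [-0.0004161   0.12759152] 0.4402281641960144 0.06169389137748611
```

View pics/t8.png

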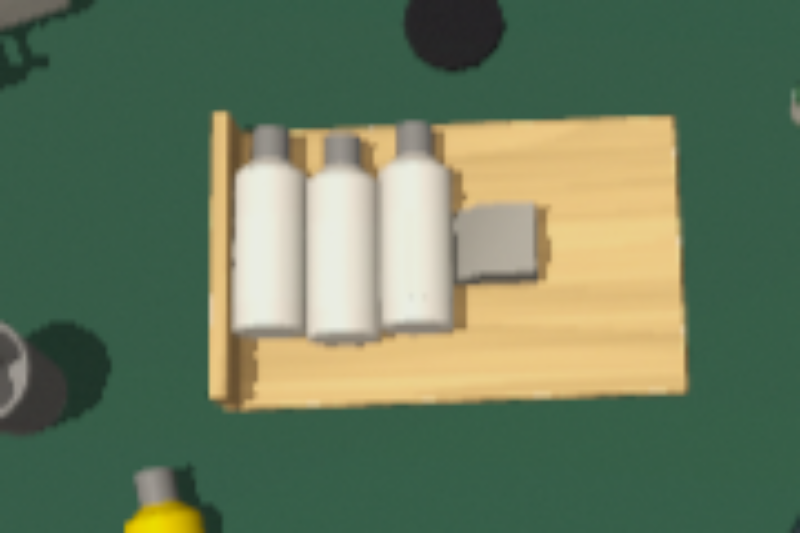

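The three bottles (270, 342 and 415, ~245) lie closed against each other and the board, and the chock (500,240) is snug and square. The robot is clear.

```bash
python3 -c "
from bench import robot
print(robot.close_job())"
```

```text
the job is handed in; nothing more can be done
None
```

I handed the job in at about 27 s: bottle c lies in line on the tray, the three bottles are closed up against the end board with the chock snug and square against them, the gripper is clear, and no verdict was shown.

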